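Take the safety cap off the descaler bottle

TASK

The kettle wants descaling: swing the bottle stand's hold-down lever up off the cap and right over to the other side as far as it goes, then press the bottle's safety cap down, twist it anticlockwise while it is down, and lift it off. Finish holding the cap level in the gripper about 5 cm straight above the bottle's mouth and clear of it, and keep holding it there; do not disturb the mug, the spoon and the other loose things.

Things in the scene. Friction and masses are not known exactly. Their poses are not given: they have to be found in the camera images.
- bottle_stand: Fixed steel stand holding a squat white bottle (86 mm across) that cannot turn or lift. Origin on the worktop under the bottle's axis; z up; +y points to the lever post (at y = +85 mm, 146 mm high, 24 x 18 mm). Foot 120 mm in x, y -72 to +128 mm; well 104 mm square, 38 mm high. Bottle shoulder: 66 mm high at 43 mm radius, 87 mm at the 29 mm wide neck. Yaw up to 0.4 rad either way.
- hold_down (a joint): Hinge of the hold-down lever (8 mm steel rod), rad; level axis along the stand's x at lever_pivot. 0: level across the cap, 7 mm above it; grows as the ball rises; 1.57 upright; 2.85 the stop, over on the side away from the bottle. Clear of the cap past 2.3. Stiff: stays where left, about 0.7 N at the ball moves it. Starts at 0 to 0.3.
- lever_ball (a point): Centre of the black ball knob, 18 mm across, on the lever's end, 142 mm from the pivot. At lever 0: 137 mm above the worktop, y = -57 mm in the stand's frame, 31 mm beyond the cap's edge. Can be pinched from above along the stand's x and led round the pivot in an arc without turning the gripper.
- lever_pivot (a point): Lever's pivot on the post's head: x = 0, y = +85 mm, 137 mm high in the stand's frame.
- cap: Ribbed grey safety cap, 51 mm across, 30 mm high, 30 to 60 g. Origin: centre of its underside, on the bottle's axis, 96 mm above the worktop at the start (top at 126); z up; x parallel to the stand's x at the start. Locked until pressed down 3.5 mm; held 4.5 to 6 mm down it turns anticlockwise from above; at 0.75 to 1.25 rad of turn (aim at 1.0, stop at 1.3) it lifts straight off.
- seal (a joint): Spring-loaded seal under the cap: how far the cap is pressed down, m. 0 at rest, 0.007 at the bottom. Takes 5.4 N to start, about 10 N at 5 mm, 12 N at 7 mm. A grip of 40 N on the cap's sides carries this.
- mouth (a point): Centre of the bottle's mouth (top of the seal at rest), 122 mm above the worktop on the bottle's axis.
- mug_tea: White mug with handle, 82 x 117 x 91 mm, loose; bystander. Origin under its middle.
- teaspoon: Steel teaspoon, 130 x 26 x 11 mm, loose, lying near the stand; bystander. Origin under its middle.
- tape_black: Roll of black tape lying flat, 58 x 56 x 19 mm, loose; bystander. Origin under its middle.
- the_hand_cream: Flat white pot, 90 mm across, 32 mm high, loose; bystander. Origin under its middle.
- pen_click: Slim blue ball pen, 12 x 145 x 9 mm, loose, lying near the stand; bystander. Origin under its middle.
Things that resemble listed ones, but are neither listed nor needed, are in the scene too. There is more than one size of the cap; the job needs the smaller.

How it is judged:
By the outcome, as a careful person would: the job done as asked, in the order asked, and still so for the second after the job is handed in, while the arm keeps its last pose, push and grip.
It also fails if it takes over 58 s, if anything falls off the work surface, if the arm or the gripper's body presses on something with over 40 N, if the wrist force passes 120 N, or if a joint passes its speed limit or range.

ROBOT

A 7-joint arm with a two-finger parallel gripper is mounted at the origin on a cart in front of the work surface, level with it; the furniture and walls round the work are solid. World frame = base frame: x ahead of the robot, y to its left, z up, the work surface at z = 0. Lengths are in m, angles in rad, forces in N, time in s.
With the tool pointing down it reaches from about 0.4 to 0.85 m from the base axis. Payload 4.5 kg.
Tool frame: the origin (TCP) lies at the very end of the fingers, on their centre line; the grasp point (between the pads) lies 19 mm behind it; z points along the fingers, y is the line along which they close (so a half turn about z gives the same grasp; the last joint's range is limited). The gripper opens to 88 mm and grips with 3 to 60 N. Pads are 18 mm wide; open, the fingers measure 123 mm over their backs; the gripper's body (75 mm by 187 mm) begins 45 mm behind the grasp point.
Start: joints at [-1.306, 0.689, -0.195, 1.565, 0.157, 0.902, -0.215], TCP at [0.143, 0.608, 0.239] pointing down, gripper open.
Joint ranges: [-3.01, 3.01], [-0.46, 2.08], [-1.47, 1.51], [0.13, 2.56], [-1, 4.14], [0.04, 2.09], [-2.66, 2.66]. Speed limits (rad/s): [2.57, 2.57, 3.14, 3.14, 3.14, 3.14, 3.14].

INTERFACE

Orientations are given as a unit quaternion [x, y, z, w].
In Python, from plant import r, eyes, nets gives the robot as it stands.
- The arm moves only by the shell command python3 -m pendant 'ROWS' [FORCE]. ROWS is JSON, a list of rows, each an object of numbers: "claw": the opening, from 0 (shut) to 1 (fully open); "dx", "dy", "dz": the shift along the world's x, y, z in mm; "twist": the turn about the world's z in rad. In form: [{"claw": .., "dx": .., "dy": .., "dz": .., "twist": ..}, ...]. A call has 1 to 8 rows; each row is the pose to reach, as a shift and turn from the pose commanded when the call began; what a row does not reach only later rows make up. A row lasts 1/10 s, in which the tool goes at most 50 mm and 8.59 degrees, less where a joint would pass 70% of its speed; a pose out of reach is approached as far as the arm can. A call with a gripper value outside its range is refused whole. The fingers move at their own pace and stop on an object; FORCE is the grip in N (left out, the last holds). Time passes only in rows, so rows that repeat a pose let the fingers close. It gives the time, the measured TCP pose, the force, the opening and the grip force at its end, in the units of the state.
- r.get_state(): the state, without advancing time (a new reading comes with each control period).
- eyes.snapshot(name): name is "side" or "top"; returns (picture, depth): 384x512x3 uint8, blue, green, red; 384x512 float32, m along the optical axis (not along the pixel's ray), 0 where there is no reading.
- eyes.camera_info(name): a dict with "K" (3x3 intrinsics, pixels), "world_to_cam" (4x4, takes a point from world to camera coordinates). Camera axes: x right, y down, z forward; pixel columns grow to the right and rows downward; lengths in m; the calibration is good to about 2 mm. A picture is of the moment at which its call begins. camera_info takes no time and is no camera call.
- r.finish_job(): hands the job in; it is judged then, once.
Trained networks look in the newest picture that a camera, given by its name, has taken for a name from the list of things; names that differ only in an ending like _2 or _b are one class to them, and where a whole thing is asked for, a point or a joint stands for the part that bears it (a point fixed in the world has none). Each returns a list of dicts, best first, with "confidence" (0 to 1); they miss things now and then, are a little off and sometimes report something else, mostly with a low value. They report only what shows in the picture. A call takes as long as a camera call. They do not tell look-alikes from the thing itself.
- nets.spot_in(camera, query): "box" ([left, top, width, height] as shares, 0 to 1, of the picture: columns of its width, rows of its height, round what is visible of it).
- nets.place_of(camera, query): "position" ([column, row] as shares, 0 to 1, of the picture: columns of its width, rows of its height: a listed point, or the origin of a listed thing).
The state is a dict: "clock": time; "q": joint angles; "qd": joint speeds; "joint_torque": joint torques, N m; "tool_pos": TCP position; "eef_rot": TCP orientation; "contact_force": force on the tool from outside, world axes, zero at the start; "moment": the same for the moment, N m; "opening": opening from 0.0 (shut) to 1.0 (fully open); "finger_force": force on a finger pad.
Only numpy, scipy, OpenCV 4.12 (cv2) and the standard library are available. Lean on these libraries where they do the work, as an engineer would, in place of code of your own. Each camera call takes 0.05 s, during which the arm holds its last target. There are 200 camera calls.

## Working session

There is one attempt and no reset: what is moved stays moved. The work goes in short steps, Python scripts to look and compute and a shell command to move; the robot and the scene stay as the last step left them, time stands still between calls to the robot, and variables do not carry over. Pictures are saved under pics/ and viewed, at most 10 in all, crops included, and the job is handed in when it is done.

```bash
mkdir -p pics; ls
cat > h.py <<'E'
import numpy as np, cv2
from plant import r, eyes, nets
def snap(c,name=None):
    p,d=eyes.snapshot(c)
    if name: cv2.imwrite(f'pics/{name}.png',p)
    return p,d
def cam(c):
    i=eyes.camera_info(c); return np.array(i['K']),np.array(i['world_to_cam'])
def ray(c,u,v):
    K,T=cam(c); R,t=T[:3,:3],T[:3,3]
    return -R.T@t, R.T@np.linalg.solve(K,[u,v,1.])
def atz(c,u,v,z):
    o,d=ray(c,u,v); return o+d*(z-o[2])/d[2]
def atd(c,u,v,dep):
    o,d=ray(c,u,v); return o+d*dep
def proj(c,p):
    K,T=cam(c); q=K@(T[:3,:3]@np.array(p)+T[:3,3]); return q[:2]/q[2]
def cloud(c,d):
    K,T=cam(c); h,w=d.shape; v,u=np.mgrid[:h,:w]
    x=np.stack([(u-K[0,2])/K[0,0]*d,(v-K[1,2])/K[1,1]*d,d],-1)
    return (x-T[:3,3])@T[:3,:3]
E
python3 - <<'E'
from h import *
np.set_printoptions(precision=4,suppress=True)
for c in('side','top'):
    p,d=snap(c,c+'0'); X=cloud(c,d)
    print(c,ray(c,256,192))
    for q in('lever_ball','lever_pivot','cap','mouth','bottle_stand'):
        for k in nets.place_of(c,q)[:3]:
            u,v=k['position'][0]*512,k['position'][1]*384
            print(q,round(k['confidence'],2),round(u),round(v),X[int(min(v,383)),int(min(u,511))])
s=r.get_state();print(s['clock'],s['tool_pos'],s['eef_rot'],s['opening'])
E
```

```text
pics
side (array([ 0.0491, -0.9187,  0.798 ]), array([ 0.3689,  0.7352, -0.5688]))
lever_ball 0.7 289 219 [ 0.589  -0.0501  0.0023]
lever_pivot 0.86 246 193 [ 0.4517 -0.0602  0.1424]
cap 0.96 269 223 [ 0.465  -0.1601  0.1131]
cap 0.58 210 212 [0.388  0.0384 0.0336]
mouth 0.58 272 213 [ 0.4778 -0.1455  0.1289]
mouth 0.27 272 250 [ 0.4611 -0.1812  0.0422]
bottle_stand 0.85 273 248 [ 0.4636 -0.1861  0.0548]
top (array([ 0.3297, -0.0257,  1.0385]), array([ 0.1812, -0.007 , -0.9836]))
lever_ball 0.6 323 192 [ 0.4927 -0.1942  0.1583]
lever_pivot 0.73 271 210 [ 0.4499 -0.067   0.1403]
cap 0.74 299 203 [ 0.4701 -0.1387  0.1255]
cap 0.71 221 231 [0.4046 0.0646 0.045 ]
mouth 0.72 299 201 [ 0.4723 -0.1389  0.1442]
mouth 0.39 299 247 [ 0.3643 -0.1546 -0.    ]
bottle_stand 0.68 293 205 [ 0.4674 -0.1234  0.1258]
0.6 [0.1429 0.6084 0.2388] [ 0.1151  0.9934  0.     -0.    ] 0.9978481420921927
```

Run:
```python
import cv2,numpy as np
a=cv2.imread('pics/top0.png');b=cv2.imread('pics/side0.png')
f=lambda i,x,y:cv2.resize(i[y:y+200,x:x+266],(532,400),interpolation=cv2.INTER_CUBIC)
cv2.imwrite('pics/a.png',f(a,160,110));cv2.imwrite('pics/b.png',f(b,150,110))
```

```text
(no output)
```

View pics/a.png

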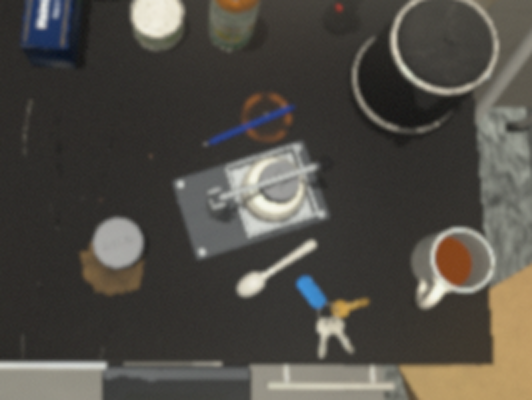

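View pics/b.png

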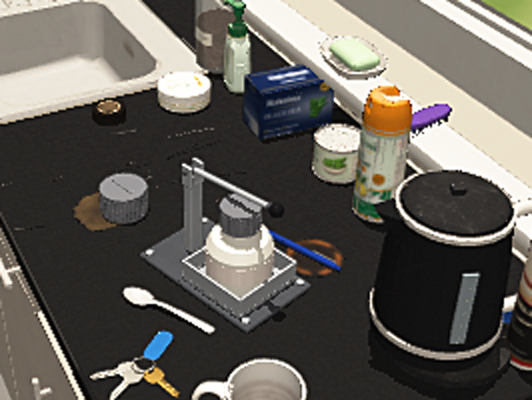

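The top picture shows the stand at crop (250,200), with its post to the left at (215,200) and the ball at (322,162). The spoon lies below the stand and the pen above it. The kettle is at the upper right. The grey cap at (118,243) is the larger look-alike.

```bash
cat > fit.py <<'E'
from h import *
from scipy.optimize import least_squares
np.set_printoptions(precision=4,suppress=True)
def rad(z): # profile
    return np.where(z>.099,.0255,np.interp(z,[.066,.087],[.043,.0145]))
for c in('side','top'):
    p,d=snap(c); X=cloud(c,d)[d>0]
    c0=np.array([.472,-.142])
    m=(np.hypot(*(X[:,:2]-c0).T)<.06)&(X[:,2]>.1)&(X[:,2]<.122); 
    f=lambda a,r,P:np.hypot(P[:,0]-a[0],P[:,1]-a[1])-r
    for lo,hi,n in((.1,.12,'cap'),(.05,.064,'bottle')):
        P=X[(np.hypot(*(X[:,:2]-c0).T)<.065)&(X[:,2]>lo)&(X[:,2]<hi)]
        if len(P)>15:
            s=least_squares(f,c0,args=(.0255 if n=='cap' else .043,P),loss='soft_l1',f_scale=.002); print(c,n,len(P),s.x,s.cost)
    P=X[(np.hypot(*(X[:,:2]-c0).T)<.03)&(X[:,2]>.12)&(X[:,2]<.131)]; print('captop',P.mean(0),len(P))
    L=X[(np.hypot(*(X[:,:2]-c0).T)<.1)&(X[:,2]>.134)&(X[:,2]<.22)]
    if len(L)>5:
        v=np.linalg.svd(L-L.mean(0))[2][0]; print('lever',len(L),L.mean(0),v,'yaw',np.arctan2(-v[0],v[1])if v[1]>0 else np.arctan2(v[0],-v[1]),'elev',np.arctan2(abs(v[2]),np.hypot(v[0],v[1])),L[L[:,1].argmin()],L[L[:,1].argmax()])
    B=X[(abs(X[:,0]-.493)<.15)&(abs(X[:,1]+.194)<.12)&(X[:,2]>.165)]
    print('tall',len(B), B.min(0) if len(B) else 0,B.max(0) if len(B) else 0)
    R=X[(np.hypot(*(X[:,:2]-c0).T)<.16)&(X[:,2]>.002)&(X[:,2]<.014)]
    if len(R): print('foot',cv2.minAreaRect((R[:,:2]*1000).astype(np.float32)),len(R),np.median(R[:,2]))
E
python3 fit.py
```

```text
side cap 139 [ 0.4766 -0.1418] 8.624299038226916e-05
side bottle 155 [ 0.4769 -0.142 ] 0.00011497631407919465
captop [ 0.4725 -0.1469  0.1255] 212
lever 240 [ 0.4699 -0.1284  0.1461] [ 0.2969 -0.9511  0.0849] yaw 0.30261250126918615 elev 0.08501882581091168 [ 0.4941 -0.2063  0.1534] [ 0.4566 -0.05    0.1377]
tall 341 [ 0.5498 -0.314   0.1659] [ 0.6426 -0.2686  0.2223]
foot ((471.80084228515625, -145.55406188964844), (297.2387390136719, 314.4717712402344), 69.96504211425781) 1717 0.006625254061007221
top cap 21 [ 0.4773 -0.1427] 9.31379239783241e-07
top bottle 32 [ 0.4774 -0.1428] 2.262487429377553e-06
captop [ 0.4759 -0.1424  0.1266] 254
lever 268 [ 0.4707 -0.1229  0.1474] [-0.3022  0.9494 -0.0857] yaw 0.3081603578597989 elev 0.08580279086975101 [ 0.4912 -0.2025  0.153 ] [ 0.4587 -0.0518  0.1484]
tall 729 [ 0.5508 -0.314   0.1652] [ 0.6429 -0.2688  0.2235]
foot ((472.003173828125, -142.04598999023438), (314.388916015625, 315.4894104003906), 0.259760320186615) 3133 0.00620623787105362
```

```bash
R='';python3 -m pendant '[{"claw":0.6,"dx":30,"dy":-35,"dz":30,"twist":-0.13},{"claw":0.6,"dx":65,"dy":-70,"dz":40,"twist":-0.26},{"claw":0.6,"dx":100,"dy":-110,"dz":50,"twist":-0.39},{"claw":0.6,"dx":130,"dy":-145,"dz":60,"twist":-0.52},{"claw":0.6,"dx":160,"dy":-180,"dz":70,"twist":-0.65},{"claw":0.6,"dx":190,"dy":-215,"dz":80,"twist":-0.78},{"claw":0.6,"dx":220,"dy":-250,"dz":90,"twist":-0.91},{"claw":0.6,"dx":250,"dy":-290,"dz":90,"twist":-1.035}]' 20
```

```text
clock: 1.5
tool_pos: [0.3946, 0.318, 0.3303]
eef_rot: [0.593, 0.805, 0.002, 0.0]
contact_force: [0.6, 1.3, 0.8]
opening: 0.596
finger_force: 0.0
```

```bash
python3 -m pendant '[{"dx":9,"dy":-45},{"dx":18,"dy":-90},{"dx":27,"dy":-135},{"dx":36,"dy":-180},{"dx":45,"dy":-225},{"dx":54,"dy":-270},{"dx":63,"dy":-315},{"dx":72,"dy":-360}]'; python3 -m pendant '[{"dx":10,"dy":-45},{"dx":20,"dy":-90},{"dx":29,"dy":-130},{"dx":29,"dy":-154},{"dx":29,"dy":-154,"dz":-40},{"dx":29,"dy":-154,"dz":-80},{"dx":29,"dy":-154,"dz":-100}]'
python3 - <<'E'
from h import *
for c in('top','side'):
    p,d=snap(c,c+'1'); u,v=proj(c,[.494,-.196,.15]).astype(int)
    cv2.imwrite(f'pics/{c}1c.png',cv2.resize(p[max(v-60,0):v+60,u-80:u+80],(400,300),interpolation=cv2.INTER_CUBIC))
a=np.hstack([cv2.imread(f'pics/{c}1c.png') for c in('top','side')]);cv2.imwrite('pics/v1.png',a)
s=r.get_state();print(s['q'],s['tool_pos'],s['eef_rot'],s['opening'])
E
```

```text
[-0.82319995  0.41645582  0.09691366  1.80278847 -0.04252101  0.92371241
 -0.41892153] [0.39799092 0.31144302 0.32954286] [ 5.97517425e-01  8.01851559e-01 -1.12837095e-04  2.64402610e-03] 0.6013278706243074validation failed for argument at $[0]...
validation failed for argument at $[0]...
```

View pics/v1.png

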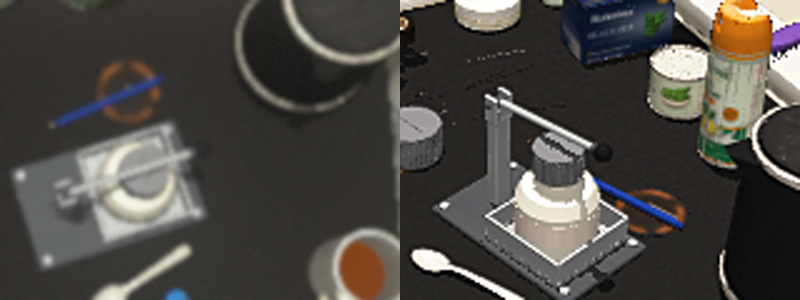

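The ball sits clear at the rod's end, and nothing has been touched. The moves were refused because each row needs all its keys.

```bash
python3 -m pendant '[{"claw":0.6,"dx":9,"dy":-45,"dz":0,"twist":0},{"claw":0.6,"dx":18,"dy":-90,"dz":0,"twist":0},{"claw":0.6,"dx":27,"dy":-135,"dz":0,"twist":0},{"claw":0.6,"dx":36,"dy":-180,"dz":0,"twist":0},{"claw":0.6,"dx":45,"dy":-225,"dz":0,"twist":0},{"claw":0.6,"dx":54,"dy":-270,"dz":0,"twist":0},{"claw":0.6,"dx":63,"dy":-315,"dz":0,"twist":0},{"claw":0.6,"dx":72,"dy":-360,"dz":0,"twist":0}]'; python3 -m pendant '[{"claw":0.6,"dx":10,"dy":-45,"dz":0,"twist":0},{"claw":0.6,"dx":20,"dy":-90,"dz":0,"twist":0},{"claw":0.6,"dx":29,"dy":-130,"dz":0,"twist":0},{"claw":0.6,"dx":29,"dy":-154,"dz":0,"twist":0},{"claw":0.6,"dx":29,"dy":-154,"dz":-40,"twist":0},{"claw":0.6,"dx":29,"dy":-154,"dz":-80,"twist":0},{"claw":0.6,"dx":29,"dy":-154,"dz":-100,"twist":0},{"claw":0.6,"dx":29,"dy":-154,"dz":-100,"twist":0}]'
python3 -c "
from h import *
s=[r.get_state() for _ in range(3)][-1];print(s['clock'],s['q'],s['tool_pos'],s['eef_rot'],s['opening'],s['contact_force'])"
```

```text
clock: 2.4
tool_pos: [0.4651, -0.0427, 0.3289]
eef_rot: [0.591, 0.807, 0.0, 0.0]
contact_force: [1.7, -0.5, 0.4]
opening: 0.6
finger_force: 0.0
clock: 3.2
tool_pos: [0.4922, -0.1942, 0.2261]
eef_rot: [0.591, 0.807, -0.001, -0.003]
contact_force: [1.3, 0.4, 0.3]
opening: 0.597
finger_force: 0.0
3.2 [ 0.20440959  0.58651419  0.13669395  1.87316072 -0.1186605   0.69612254
  0.71638259] [ 0.49223316 -0.19420852  0.22612864] [ 5.91000033e-01  8.06665139e-01 -7.52643424e-04 -3.12213626e-03] 0.5971373836811213 [1.2716818  0.35969681 0.3086206 ]
```

```bash
python3 -m pendant '[{"claw":0.6,"dx":2,"dy":-2,"dz":-40,"twist":0},{"claw":0.6,"dx":2,"dy":-2,"dz":-75,"twist":0},{"claw":0.5,"dx":2,"dy":-2,"dz":-97,"twist":0},{"claw":0.4,"dx":2,"dy":-2,"dz":-97,"twist":0},{"claw":0.3,"dx":2,"dy":-2,"dz":-97,"twist":0},{"claw":0.1,"dx":2,"dy":-2,"dz":-97,"twist":0},{"claw":0.1,"dx":2,"dy":-2,"dz":-97,"twist":0},{"claw":0.1,"dx":2,"dy":-2,"dz":-97,"twist":0}]' 10
```

```text
clock: 4.0
tool_pos: [0.4951, -0.1987, 0.1328]
eef_rot: [0.592, 0.806, -0.001, 0.0]
contact_force: [-3.8, -2.5, -0.4]
opening: 0.191
finger_force: 10.0
```

Run:
```python
from h import *
ims=[]
for c in('top','side'):
    p,d=snap(c); u,v=proj(c,[.494,-.196,.15]).astype(int)
    ims.append(cv2.resize(p[v-60:v+60,u-80:u+80],(400,300),interpolation=cv2.INTER_CUBIC))
cv2.imwrite('pics/v2.png',np.hstack(ims))
s=r.get_state();print(s['tool_pos'],s['contact_force'],s['opening']*88,s['finger_force'])
```

```text
[ 0.49512455 -0.19865377  0.13234673] [-4.28696032 -4.43187488  1.01357642] 16.986537920616673 10.003479514271021
```

View pics/v2.png

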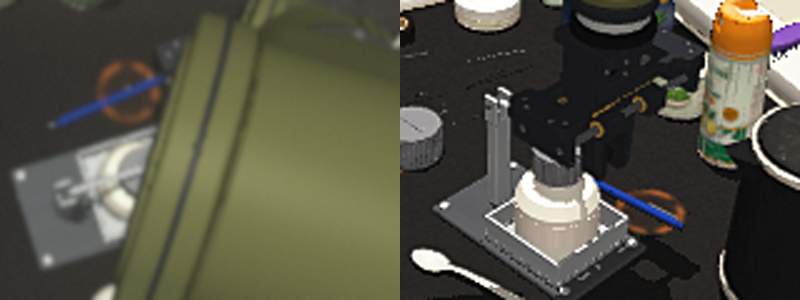

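The ball is pinched at a 17 mm opening. Next I lead it round the arc.

```bash
python3 -m pendant '[{"claw":0.1,"dx":-2,"dy":5,"dz":29,"twist":0},{"claw":0.1,"dx":-5,"dy":16,"dz":55,"twist":0},{"claw":0.1,"dx":-10,"dy":31,"dz":79,"twist":0},{"claw":0.1,"dx":-16,"dy":51,"dz":98,"twist":0},{"claw":0.1,"dx":-23,"dy":73,"dz":114,"twist":0},{"claw":0.1,"dx":-31,"dy":99,"dz":124,"twist":0},{"claw":0.1,"dx":-39,"dy":125,"dz":129,"twist":0},{"claw":0.1,"dx":-48,"dy":152,"dz":128,"twist":0}]' 12
```

```text
clock: 4.9
tool_pos: [0.4459, -0.0453, 0.2607]
eef_rot: [0.592, 0.806, -0.001, -0.001]
contact_force: [-3.1, -4.0, -7.8]
opening: 0.181
finger_force: 12.1
```

```bash
python3 -m pendant '[{"claw":0.1,"dx":-8,"dy":26,"dz":-9,"twist":0},{"claw":0.1,"dx":-16,"dy":51,"dz":-21,"twist":0},{"claw":0.1,"dx":-23,"dy":73,"dz":-38,"twist":0},{"claw":0.1,"dx":-29,"dy":91,"dz":-59,"twist":0},{"claw":0.1,"dx":-33,"dy":105,"dz":-83,"twist":0},{"claw":0.1,"dx":-35,"dy":112,"dz":-103,"twist":0},{"claw":0.1,"dx":-36,"dy":113,"dz":-108,"twist":0},{"claw":0.1,"dx":-36,"dy":113,"dz":-108,"twist":0}]' 12
```

```text
clock: 5.7
tool_pos: [0.4093, 0.0684, 0.1511]
eef_rot: [0.591, 0.807, -0.001, -0.002]
contact_force: [-5.2, 0.6, -1.3]
opening: 0.16
finger_force: 12.1
```

```bash
python3 -m pendant '[{"claw":0.1,"dx":0,"dy":0,"dz":0,"twist":0},{"claw":0.1,"dx":0,"dy":0,"dz":-4,"twist":0},{"claw":0.1,"dx":0,"dy":0,"dz":-8,"twist":0},{"claw":0.1,"dx":0,"dy":0,"dz":-8,"twist":0}]' 15
python3 -m pendant '[{"claw":0.3,"dx":0,"dy":0,"dz":0,"twist":0},{"claw":0.6,"dx":0,"dy":0,"dz":0,"twist":0},{"claw":0.6,"dx":0,"dy":0,"dz":0,"twist":0},{"claw":0.6,"dx":0,"dy":0,"dz":30,"twist":0},{"claw":0.6,"dx":0,"dy":0,"dz":70,"twist":0},{"claw":0.6,"dx":0,"dy":0,"dz":110,"twist":0},{"claw":0.6,"dx":0,"dy":0,"dz":130,"twist":0},{"claw":0.6,"dx":0,"dy":0,"dz":130,"twist":0}]'
python3 - <<'E'
from h import *
np.set_printoptions(precision=4,suppress=True)
ims=[]
for c in('top','side'):
    p,d=snap(c); u,v=proj(c,[.44,-.03,.15]).astype(int)
    ims.append(cv2.resize(p[v-60:v+60,u-80:u+80],(400,300),interpolation=cv2.INTER_CUBIC))
    X=cloud(c,d)[d>0]; w=X[:,:2]-[.4515,-.061]; uu=w@[-.3,.954]; n=w@[.954,.3]
    L=X[(abs(n)<.012)&(uu>.02)&(uu<.15)&(X[:,2]>.12)&(X[:,2]<.2)]; lu=uu[(abs(n)<.012)&(uu>.02)&(uu<.15)&(X[:,2]>.12)&(X[:,2]<.2)]
    if len(L)>5: print(c,len(L),np.pi-np.arctan(np.polyfit(lu,L[:,2],1)[0]),np.pi-np.median(np.arctan2(L[:,2]-.141,lu)), lu.max())
    q=X[(np.hypot(X[:,0]-.477,X[:,1]+.142)<.022)&(X[:,2]>.115)&(X[:,2]<.135)]; print('cap',len(q),q.mean(0) if len(q) else 0)
cv2.imwrite('pics/v3.png',np.hstack(ims))
E
```

```text
clock: 6.1
tool_pos: [0.4092, 0.069, 0.1446]
eef_rot: [0.591, 0.807, -0.0, -0.002]
contact_force: [-7.5, 2.0, 16.4]
opening: 0.155
finger_force: 16.2
clock: 6.9
tool_pos: [0.4142, 0.068, 0.2762]
eef_rot: [0.591, 0.806, 0.003, 0.002]
contact_force: [-0.8, 0.5, -0.9]
opening: 0.605
finger_force: 0.0
top 122 2.8494382320320204 2.849946826487291 0.1093293425544426
cap 232 [ 0.477  -0.1417  0.1267]
side 154 2.838313313300509 2.8674697658985324 0.14265014296503525
cap 164 [ 0.477  -0.1426  0.1262]
```

View pics/v3.png

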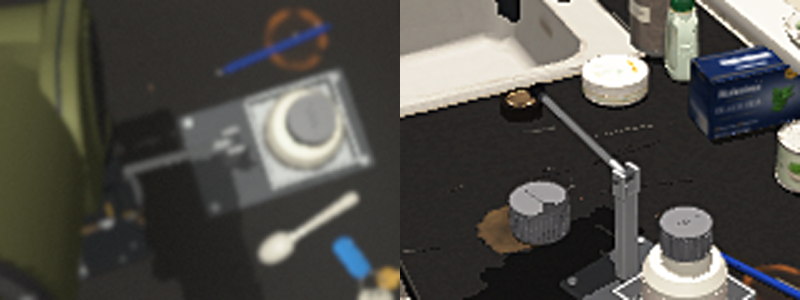

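The lever lies at its stop (2.85 measured) and the cap is free. I move over the cap, turned 0.5 rad clockwise beforehand.

```bash
python3 -m pendant '[{"claw":0.85,"dx":10,"dy":-40,"dz":10,"twist":-0.1},{"claw":0.85,"dx":22,"dy":-80,"dz":10,"twist":-0.2},{"claw":0.85,"dx":36,"dy":-120,"dz":10,"twist":-0.3},{"claw":0.85,"dx":50,"dy":-160,"dz":0,"twist":-0.4},{"claw":0.85,"dx":65,"dy":-210,"dz":-20,"twist":-0.5},{"claw":0.85,"dx":65,"dy":-210,"dz":-60,"twist":-0.5},{"claw":0.85,"dx":65,"dy":-210,"dz":-100,"twist":-0.5},{"claw":0.85,"dx":65,"dy":-210,"dz":-110,"twist":-0.5}]' 15
python3 -c "
from h import *
snap('top');s=r.get_state();print(s['q'],s['tool_pos'],s['eef_rot'],s['contact_force'])"
```

```text
clock: 7.8
tool_pos: [0.4735, -0.1419, 0.159]
eef_rot: [0.773, 0.635, -0.003, -0.004]
contact_force: [-0.4, 1.1, 0.2]
opening: 0.849
finger_force: 0.0
[ 0.04059804  0.67138474  0.25546897  2.03586875 -0.34464245  0.48393461
  0.3560769 ] [ 0.47402764 -0.14177873  0.15964249] [ 0.77267443  0.63478673 -0.00267358 -0.00358887] [-0.55128109 -0.10041395 -0.09761597]
```

```bash
python3 -m pendant '[{"claw":0.85,"dx":3,"dy":0,"dz":-30,"twist":0},{"claw":0.85,"dx":3,"dy":0,"dz":-61,"twist":0},{"claw":0.7,"dx":3,"dy":0,"dz":-61,"twist":0},{"claw":0.6,"dx":3,"dy":0,"dz":-61,"twist":0},{"claw":0.5,"dx":3,"dy":0,"dz":-61,"twist":0},{"claw":0.4,"dx":3,"dy":0,"dz":-61,"twist":0},{"claw":0.4,"dx":3,"dy":0,"dz":-61,"twist":0},{"claw":0.4,"dx":3,"dy":0,"dz":-61,"twist":0}]' 42
python3 -c "
from h import *
snap('top');s=r.get_state();print(s['tool_pos'],s['eef_rot'],s['contact_force'],s['moment'],s['opening']*88)"
```

```text
clock: 8.65
tool_pos: [0.4783, -0.1421, 0.104]
eef_rot: [0.773, 0.635, -0.0, -0.001]
contact_force: [-5.6, 1.0, 6.0]
opening: 0.571
finger_force: 42.0
[ 0.47836624 -0.14210114  0.10400721] [ 7.72617723e-01  6.34870577e-01 -4.12866637e-04 -1.01758039e-03] [-4.21859744  1.05426781  6.77209834] [0.19237064 1.24029934 0.00362152] 50.45772061832533
```

```bash
cat > m.py <<'E'
from h import *
np.set_printoptions(precision=4,suppress=True)
S=[]
for i in range(4):
    snap('top'); s=r.get_state(); S.append(np.r_[s['tool_pos'],s['contact_force'],s['moment'],s['opening']*88,s['finger_force']])
q=s['eef_rot'];print(np.mean(S,0),'std',np.std(S,0)[[2,5]],'ang',2*np.arctan2(q[1],q[0])-np.pi/2,'q7',s['q'][6],s['clock'])
E
python3 m.py
python3 -m pendant '[{"claw":0.4,"dx":0,"dy":0,"dz":-2,"twist":0},{"claw":0.4,"dx":0,"dy":0,"dz":-3,"twist":0},{"claw":0.4,"dx":0,"dy":0,"dz":-3,"twist":0},{"claw":0.4,"dx":0,"dy":0,"dz":-3,"twist":0}]' 45 >/dev/null; python3 m.py
```

```text
[ 0.4783 -0.1421  0.104  -5.1962  1.3091  6.5733  0.1567  1.2689  0.0261
 50.2141 41.9929] std [0.     0.3918] ang -0.19510203033147855 q7 0.39093728120269483 8.9
[ 0.4783 -0.1421  0.1012 -5.9974  1.1584  8.4304  0.187   1.3168  0.0262
 50.488  44.9861] std [0.     0.2113] ang -0.19515935190551503 q7 0.3923288711042705 9.5
```

```bash
python3 -m pendant '[{"claw":0.4,"dx":-0.5,"dy":0,"dz":-1,"twist":0},{"claw":0.4,"dx":-1,"dy":0,"dz":-1.7,"twist":0},{"claw":0.4,"dx":-1,"dy":0,"dz":-1.7,"twist":0},{"claw":0.4,"dx":-1,"dy":0,"dz":-1.7,"twist":0}]' 45 >/dev/null; python3 m.py
```

```text
[ 0.4784 -0.1421  0.0999 -4.7524  1.9097 11.3549  0.3032  1.1519  0.007
 50.3023 44.9813] std [0.     0.5024] ang -0.19492075400644593 q7 0.39387931481033395 10.1
```

```bash
python3 -m pendant '[{"claw":0.4,"dx":0,"dy":0,"dz":0,"twist":0.08},{"claw":0.4,"dx":0,"dy":0,"dz":0,"twist":0.16},{"claw":0.4,"dx":0,"dy":0,"dz":0,"twist":0.24},{"claw":0.4,"dx":0,"dy":0,"dz":0,"twist":0.32},{"claw":0.4,"dx":0,"dy":0,"dz":0,"twist":0.32}]' 45 >/dev/null; python3 m.py
```

```text
[ 0.4783 -0.1418  0.0997 -4.1992  2.2661  8.7924  0.3855  0.9749  0.1136
 50.457  44.9851] std [0.    0.376] ang 0.1257137910303483 q7 0.5743057572054278 10.8
```

```bash
python3 -m pendant '[{"claw":0.4,"dx":0,"dy":0,"dz":-0.5,"twist":0},{"claw":0.4,"dx":0,"dy":0,"dz":-0.5,"twist":0.08},{"claw":0.4,"dx":0,"dy":0,"dz":-0.5,"twist":0.16},{"claw":0.4,"dx":0,"dy":0,"dz":-0.5,"twist":0.24},{"claw":0.4,"dx":0,"dy":0,"dz":-0.5,"twist":0.32},{"claw":0.4,"dx":0,"dy":0,"dz":-0.5,"twist":0.32}]' 45 >/dev/null; python3 m.py
```

```text
[ 0.4783 -0.1419  0.0992 -4.0891  2.5649  8.9927  0.4052  0.9577  0.0664
 50.3761 44.9843] std [0.     0.6507] ang 0.4456762265252667 q7 0.7531512207614756 11.6
```

```bash
python3 -m pendant '[{"claw":0.4,"dx":0,"dy":0,"dz":0,"twist":0.08},{"claw":0.4,"dx":0,"dy":0,"dz":0,"twist":0.16},{"claw":0.4,"dx":0,"dy":0,"dz":0,"twist":0.24},{"claw":0.4,"dx":0,"dy":0,"dz":0,"twist":0.32},{"claw":0.4,"dx":0,"dy":0,"dz":0,"twist":0.36},{"claw":0.4,"dx":0,"dy":0,"dz":0,"twist":0.36}]' 45 >/dev/null; python3 m.py
```

```text
[ 0.4783 -0.1418  0.0992 -4.6431  2.934   9.1821  0.5731  0.9849  0.0138
 50.3267 44.9838] std [0.     0.5417] ang 0.805663487345865 q7 0.954290234984922 12.4
```

```bash
python3 -m pendant '[{"claw":0.4,"dx":0,"dy":0,"dz":4,"twist":0},{"claw":0.4,"dx":0,"dy":0,"dz":8,"twist":0},{"claw":0.4,"dx":0,"dy":0,"dz":12,"twist":0},{"claw":0.4,"dx":0,"dy":0,"dz":12,"twist":0}]' 45 >/dev/null; python3 m.py
```

```text
[ 0.4782 -0.1425  0.1098 -4.4254  2.5344  3.5551  0.4959  1.1101  0.0035
 50.2743 44.9967] std [0.0001 0.3773] ang 0.8048616816285192 q7 0.9557039610910898 13.0
```

```bash
python3 -m pendant '[{"claw":0.4,"dx":0,"dy":0,"dz":8,"twist":0},{"claw":0.4,"dx":0,"dy":0,"dz":20,"twist":0},{"claw":0.4,"dx":-1,"dy":0,"dz":35,"twist":0},{"claw":0.4,"dx":-1,"dy":0,"dz":50,"twist":0},{"claw":0.4,"dx":-1,"dy":0,"dz":62,"twist":0},{"claw":0.4,"dx":-1,"dy":0,"dz":70,"twist":0},{"claw":0.4,"dx":-1,"dy":0,"dz":70,"twist":0}]' 45; python3 m.py
python3 - <<'E'
from h import *
np.set_printoptions(precision=4,suppress=True)
p,d=snap('side'); u,v=proj('side',[.477,-.142,.15]).astype(int)
cv2.imwrite('pics/v4.png',cv2.resize(p[v-60:v+60,u-80:u+80],(640,480),interpolation=cv2.INTER_CUBIC))
print(u,v,[(q,[(round(k['confidence'],2),np.round(np.array(k['position'])*[512,384])) for k in nets.place_of('side',q)[:2]]) for q in('cap','mouth')])
print(proj('side',[.477,-.142,.172]),proj('side',[.477,-.142,.122]))
E
```

```text
clock: 13.7
tool_pos: [0.4802, -0.1433, 0.1814]
eef_rot: [0.374, 0.928, 0.0, 0.003]
contact_force: [-0.4, 0.1, -1.0]
opening: 0.571
finger_force: 45.0
[ 0.4786 -0.1428  0.1798 -0.0605 -0.046  -0.4501 -0.0312  0.0135 -0.0049
 50.3273 45.0053] std [0.0005 0.3265] ang 0.8049615526818652 q7 0.9648846665308628 13.9
270 204 [('cap', [(0.86, array([215., 214.])), (0.7, array([270., 194.]))]), ('mouth', [(0.63, array([271., 214.]))])]
[270.4468 196.7177] [269.9808 213.5697]
```

View pics/v4.png

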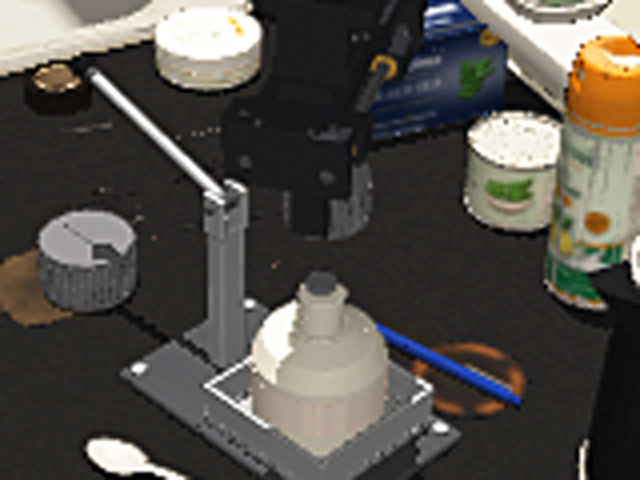

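The cap is off and held level above the bare neck: the cap is at crop (330,205) and the mouth at (322,285). I'll nudge it to centre and check its height.

```bash
python3 -m pendant '[{"claw":0.4,"dx":-1.5,"dy":0.5,"dz":0,"twist":0},{"claw":0.4,"dx":-1.5,"dy":0.5,"dz":0,"twist":0},{"claw":0.4,"dx":-1.5,"dy":0.5,"dz":0,"twist":0},{"claw":0.4,"dx":-1.5,"dy":0.5,"dz":0,"twist":0},{"claw":0.4,"dx":-1.5,"dy":0.5,"dz":0,"twist":0}]' 45 >/dev/null; python3 m.py
python3 - <<'E'
from h import *
p,d=snap('side'); X=cloud('side',d); m=(np.hypot(X[...,0]-.477,X[...,1]+.142)<.032)&(X[...,2]>.14)&(d>0)
print(np.percentile(X[m][:,2],[0,1,3,10]), X[(np.hypot(X[...,0]-.477,X[...,1]+.142)<.016)&(X[...,2]<.14)&(d>0)][:,2].max())
E
```

```text
[ 0.4765 -0.142   0.1796 -0.3068 -0.0092 -0.6738 -0.0381  0.0061  0.0262
 50.2548 45.0053] std [0.     0.4858] ang 0.8050913910180348 q7 0.964447537898503 14.75
[0.17028362 0.17172727 0.17279184 0.1809747 ] 0.12456042629418192
```

Underside is at about 0.172, which is 50 mm above the mouth.

```bash
python3 -c "
from plant import r
print(r.finish_job())"
```

```text
the job is handed in; nothing more can be done
None
```

I swung the lever over to its stop, pressed and twisted the cap off, and handed the job in with the cap held level about 5 cm above the bottle's mouth; the loose things were left untouched as far as the pictures show.

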